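# Load the filament dry box and hold its sprung lid for threading

### The job

Load the filament dry box: swing its sprung lid up past the balance point so that it stands open by itself with your hand off it, and stand the red reel on edge on the rollers inside. Then bring the lid back down to just below its balance point, some ten degrees under, where it would fall shut if let go, and finish still holding it there so that I can thread the filament through the fitting in its front. Never let the lid drop shut, and leave the tape, gear and cutters where they are.

Things in the scene. Friction and masses are not known exactly. Their poses are not given: they have to be found in the camera images.
- drybox: Filament dry box, fixed: dark grey open tray, 175 mm long (x), 110 wide (y), 100 tall, with a round white dial and switch on its front. Its lid is a clear hood with dark edges, same footprint, 55 mm tall, shutting on the rim (top 155 mm above the worktop when shut), hinged at the back. Origin: centre of the tray's underside; x from front to hinge, z up.
- lid (a joint): Opening angle of the lid (rad): 0 shut, 1.45 (83 degrees) open at its stop. A spring and damper sit in the hinge; 1 to 4 N at the bar move it. Balance point 0.90 rad (52 degrees): below it the lid sinks shut when let go; above it, it swings on to the stop in about a second and stays. 'Just below' means 0.58 to 0.84 rad (33 to 48 degrees).
- bar (a point): Centre of the lid's pull bar: round aluminium, 10 mm thick, 84 mm clear between two black brackets, along the dry box's y. 42 mm in front of the lid's front wall; shut, 140 mm above the worktop. Axes as the dry box's when shut, turning with the lid. At lid angle q it is 0.2207*cos(q+0.182) m in front of the hinge line, 0.2207*sin(q+0.182) m above it.
- hinge (a point): Middle of the lid's hinge line, which runs along the dry box's y at the back of its rim: 87.5 mm behind the dry box's origin, 100 mm above the worktop. Axes as the dry box's; does not move with the lid. (A wall shelf hangs 0.61 m above the worktop, over its part beyond x = 0.68 m.)
- cradle (a point): Where the centre of the seated reel lies: 5 mm in front of the dry box's origin, 83 mm above the worktop. Axes as the dry box's. Two black rubber rollers along y (16 mm diameter, 60 mm apart) lie between two light cheek plates 40 mm apart, their lips flared outward, tops 79 mm high. The seated reel's axis is along y, its bottom 23 mm and top 143 mm above the worktop, so 43 mm above the tray's rim.
- reel: Red reel: coil of red filament on a clear reel, a solid disc 120 mm in diameter, 29 mm thick, about 0.22 kg, with a short hooked tail of filament at its rim. Stands on edge in a slot of the wire rack, top about 131 mm above the worktop. Origin: on one flat face, 13 mm off the axis; z is the disc's axis (level while on edge).
- reel_centre (a point): Centre of the red reel's disc, 60 mm below its top. Axes as the reel's.
- rack: Fixed steel wire rack, 132 mm long (y), with two slots 64 mm apart along y. Reel (slot at y = +32 mm) and tape stand in them on edge on two rails, their axes along the rack's y. Its hoops rise 77 mm above the worktop. Origin: under its centre, z up.
- tape: Roll of blue masking tape, 100 mm diameter, 24 mm thick, on edge in the rack's other slot; leave it. Origin: on its axis at one face.
- gear: Small green printed gear, 36 mm across, 18 mm tall, lying on the worktop; leave it. Origin: centre of its underside.
- cutters: Cutters with blue handles, 51 x 141 x 14 mm, lying on the worktop; leave them. Origin: centre of the underside.
Things that resemble listed ones, but are neither listed nor needed, are in the scene too. What is shaped like the tape but purple or turquoise is not meant.

How it is judged:
On the way, in this order (a step that is already met when the one before it is completed fails the run):
1. the lid has been raised past its balance point and stands open with the hand off it (value of joint lid above 1.3 rad and contact force between the fingers and lid below 0.1 N), for 0.3 s.
2. the red reel stands on edge on the rollers, let go, with the lid still open (x of reel_centre in the frame of cradle between -0.01 and 0.01 m and y of reel_centre in the frame of cradle between -0.009 and 0.009 m and z of reel_centre in the frame of cradle between -0.006 and 0.006 m and angle between the z axis of reel and the y axis of drybox, either way round below 0.15 rad and contact force between the fingers and reel below 0.1 N and value of joint lid above 1.2 rad and linear speed of reel below 0.03 m/s), for 0.3 s.
At the end, for the whole second after the job is handed in: The fingers hold the lid still at 0.58 to 0.84 rad (balance 0.90), nothing else props it. The red reel stands let go on the rollers, centre within 10 mm along, 9 mm across and 6 mm in height of its seated place, axis within 0.15 rad of the box's y (value of joint lid between 0.58 and 0.84 rad and velocity of joint lid between -0.08 and 0.08 rad/s and contact force between the fingers and lid above 0.1 N and contact force between each of lid, the fingers and reel below 0.1 N and contact force between lid and tape below 0.1 N and contact force between lid and gear below 0.1 N and contact force between lid and cutters below 0.1 N and x of reel_centre in the frame of cradle between -0.01 and 0.01 m and y of reel_centre in the frame of cradle between -0.009 and 0.009 m and z of reel_centre in the frame of cradle between -0.006 and 0.006 m and angle between the z axis of reel and the y axis of drybox, either way round below 0.15 rad and linear speed of reel below 0.03 m/s); the arm keeps its last pose, push and grip.
It fails at once if the lid drops shut (value of joint lid below 0.06 rad and velocity of joint lid below -0.3 rad/s).
It fails at once if the tape, gear or cutters are moved more than 30 mm (distance of any of tape, gear, cutters from where it was at the start of the episode above 0.03 m).
It fails at once if the reel is dropped flat on the worktop (height (world z) of reel_centre below 0.04 m).
It also fails if it takes over 64 s, if anything falls off the work surface, if the arm or the gripper's body presses on something with over 40 N, if the wrist force passes 120 N, or if a joint passes its speed limit or range.

### The arm

A 6-joint arm with a two-finger parallel gripper is mounted at the origin on a cart in front of the work surface, level with it; the furniture and walls round the work are solid. World frame = base frame: x ahead of the robot, y to its left, z up, the work surface at z = 0. Lengths are in m, angles in rad, forces in N, time in s.
With the tool pointing down it reaches from about 0.275 to 0.875 m from the base axis. Payload 12.5 kg.
Tool frame: the origin (TCP) lies at the very end of the fingers, on their centre line; the grasp point (between the pads) lies ctrl.grip_point_offset behind it (ctrl.grip_point_offset is the distance from the TCP to the grasp point, in m); z points along the fingers, y is the line along which they close (so a half turn about z gives the same grasp; the last joint's range is limited). The gripper opens to 85 mm and grips with 20 to 120 N. Pads are 22 mm wide; open, the fingers measure 114 mm over their backs; the gripper's body (76 mm by 85 mm) begins 54 mm behind the grasp point. The pads swing forward as they close: fully open they stand 13 mm farther back than shut.
Start: joints at [1.04, 0.351, 1.652, -0, 1.139, -0.085], TCP at [0.237, 0.496, 0.231] pointing down, gripper open.
Joint ranges: [-2.75, 2.75], [-0.79, 2.1], [0.01, 2.65], [-1.57, 4.71], [0.07, 3.14], [-2.87, 2.87]. Speed limits (rad/s): [2.22, 2.22, 2.79, 3.14, 3.14, 3.14].

### API

Orientations are given as a unit quaternion [x, y, z, w].
In Python, from workcell import ctrl gives the robot as it stands.
- The arm moves only by the tool drive_tool, never from a script. Its argument "plan" is a list that holds one entry, the list of rows, each a list of 5 numbers: the shift along the world's x, y, z in cm, then the turn about the world's z in rad, then the opening, from 0 (shut) to 1 (fully open). In form: [[[dx, dy, dz, spin, jaw], ...]]. A call has 1 to 20 rows; each row is the pose to reach, as a shift and turn from the pose commanded when the call began; what a row does not reach only later rows make up. A row lasts 1/8 s, in which the tool goes at most 62.5 mm and 10.7 degrees, less where a joint would pass 70% of its speed; a pose out of reach is approached as far as the arm can. A call with a gripper value outside its range is refused whole. The fingers move at their own pace and stop on an object; "force" is the grip in N (left out, the last holds). Time passes only in rows, so rows that repeat a pose let the fingers close. It gives the time, the measured TCP pose, the force, the opening and the grip force at its end, in the units of the state.
- ctrl.get_obs(): the state, without advancing time (a new reading comes with each control period).
- ctrl.camera(name): name is "scene" or "top"; returns a dict with "pixels" (420x560x3 uint8, red, green, blue), "fx", "fy", "cx", "cy" (pixels), "T" (4x4, takes a point from camera to world coordinates). Camera axes: x right, y up, looking along -z (the intrinsics and any distortion apply to the point x, -y, -z); pixel columns grow to the right and rows downward; lengths in m; the calibration is good to about 2 mm. A picture is of the moment at which its call begins. There is no depth.
- ctrl.close_job(): hands the job in; it is judged then, once.
The state is a dict: "clock": time; "joint_pos": joint angles; "joint_velocities": joint speeds; "joint_torque": joint torques, N m; "tcp_pos": TCP position; "eef_rot": TCP orientation; "ft_force": force on the tool from outside, world axes, zero at the start; "wrist_torque": the same for the moment, N m; "gripper_width": finger opening in m; "finger_force": force on a finger pad.
Only numpy, scipy, OpenCV 4.12 (cv2) and the standard library are available. Lean on these libraries where they do the work, as an engineer would, in place of code of your own. Each camera call takes 0.05 s, during which the arm holds its last target. There are 200 camera calls.

## Working session

There is one attempt and no reset: what is moved stays moved. The work goes in short steps, Python scripts to look and compute and a tool call to move; the robot and the scene stay as the last step left them, time stands still between calls to the robot, and variables do not carry over. Pictures are saved under pics/ and viewed, at most 10 in all, crops included, and the job is handed in when it is done.

Besides the shell and the picture viewer there is one more tool, called as name(argument=value, ...), one argument or row to a line, values as JSON. drive_tool: Moves the arm, as the interface text tells. Its arguments: {"type":"object","properties":{"plan":{"type":"array"},"force":{"type":"number"}},"required":["plan"]}

```bash
mkdir -p pics; ls
python3 - <<'E'
from workcell import ctrl
import cv2,numpy as np
print(ctrl.grip_point_offset, ctrl.get_obs())
np.set_printoptions(precision=4,suppress=True)
for n in("scene","top"):
    c=ctrl.camera(n); cv2.imwrite(f"pics/{n}0.png",c["pixels"][:,:,::-1])
    print(n,{k:c[k] for k in c if k!="pixels"})
E
```

```text
pics
0.0187 {'clock': 0.0, 'joint_pos': array([ 1.04041230e+00,  3.51261254e-01,  1.65243865e+00,  1.30229159e-05,
        1.13910464e+00, -8.46585528e-02]), 'joint_velocities': array([-0.00213093,  0.0019885 , -0.00057784,  0.00043309,  0.00129576,
        0.00069319]), 'joint_torque': array([ 2.78448597e-04, -5.06109989e+01, -2.91400641e+01, -6.10139318e-05,
        4.58885581e-03,  4.76168634e-05]), 'tcp_pos': array([0.23694276, 0.49596865, 0.23073919]), 'eef_rot': array([ 2.21025083e-01,  9.75267935e-01, -5.75726785e-04, -1.89052344e-04]), 'ft_force': array([ 0.06154823,  0.07676513, -0.57160285]), 'wrist_torque': array([-0.02669687, -0.03311321, -0.04052466]), 'finger_force': 0.0, 'gripper_width': 0.08527338444853065}
scene {'fx': 419.01937391787465, 'fy': 419.01937391787465, 'cx': 284.050470807271, 'cy': 209.72920981920856, 'T': array([[ 0.6207,  0.4904, -0.6118, -0.2607],
       [-0.784 ,  0.3755, -0.4944, -0.7381],
       [-0.0127,  0.7865,  0.6175,  0.9315],
       [ 0.    ,  0.    ,  0.    ,  1.    ]])}
top {'fx': 396.76358560174344, 'fy': 396.76358560174344, 'cx': 278.7211590943173, 'cy': 209.7130216239376, 'T': array([[-0.0244,  0.9874, -0.1566,  0.4206],
       [-0.9997, -0.0237,  0.0062, -0.0893],
       [ 0.0024,  0.1567,  0.9876,  1.0952],
       [ 0.    ,  0.    ,  0.    ,  1.    ]])}
```

View pics/scene0.png

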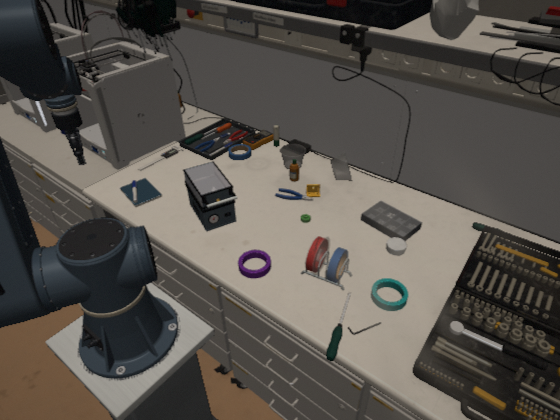

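View pics/top0.png

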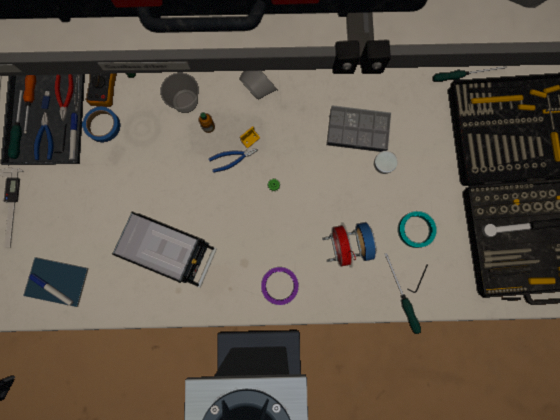

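The scene image shows the box at about (208,195) and the red reel and tape in the rack at about (325,258). In the top image the box is at (160,250) with its pull bar at (207,265), the red reel at (342,245) and the tape at (366,240). Next I'll enlarge crops of both.

Run:
```python
import cv2,numpy as np
s=cv2.imread("pics/scene0.png");t=cv2.imread("pics/top0.png")
def cr(im,u,v,w=100,h=75): return cv2.resize(im[v:v+h,u:u+w],(400,300),interpolation=cv2.INTER_CUBIC)
a=np.vstack([np.hstack([cr(t,110,208),cr(t,305,208)]),np.hstack([cr(s,165,158),cr(s,285,225)])])
cv2.imwrite("pics/crops0.png",a)
```

```text
(no output)
```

View pics/crops0.png

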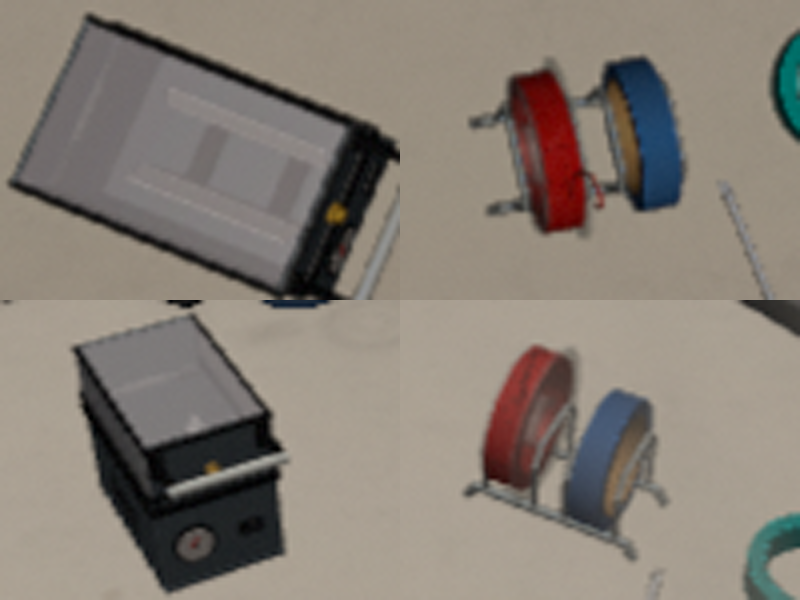

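```bash
cat > h.py <<'E'
from workcell import ctrl
import numpy as np,cv2
from scipy.optimize import least_squares,minimize
from scipy.spatial.transform import Rotation as R
np.set_printoptions(precision=4,suppress=True)
def proj(c,P):
    p=(np.asarray(P)-c["T"][:3,3])@c["T"][:3,:3]
    return np.c_[c["cx"]+c["fx"]*p[:,0]/-p[:,2], c["cy"]+c["fy"]*p[:,1]/p[:,2]]
def place(q,P): # q=x,y,yaw
    P=np.asarray(P,float);c,s=np.cos(q[2]),np.sin(q[2])
    return P@np.array([[c,s,0],[-s,c,0],[0,0,1]])+[q[0],q[1],0]
def cyl(r,t):
    a=np.linspace(0,2*np.pi,60)
    return np.vstack([np.c_[r*np.cos(a),0*a+y,r*np.sin(a)] for y in(-t/2,t/2)])
def state():
    o=ctrl.get_obs();Rm=R.from_quat(o["eef_rot"]).as_matrix()
    print("t",o["clock"],"tcp",o["tcp_pos"],"yaxis ang",np.arctan2(Rm[1,1],Rm[0,1]),"F",o["ft_force"],"w",o["gripper_width"],"ff",o["finger_force"],"J",o["joint_pos"])
E
python3 - <<'E'
from h import *
c={n:ctrl.camera(n) for n in("scene","top")}
L=[[.0875,-.055,.155],[.0875,.055,.155],[-.0875,.055,.155],[-.0875,-.055,.155]]
uv={"top":[[132,212.2],[113,253.8],[181.2,281],[200,240]],"scene":[[213.7,162.2],[184.5,169.7],[202.5,195.5],[232,186.2]]}
f=lambda q:np.concatenate([(proj(c[n],place(q,L))-uv[n]).ravel() for n in uv])
r=least_squares(f,[.35,.2,1.3]);print("box",r.x,r.fun.reshape(-1,2))
bar=place(r.x,[[-.1295,-.042,.14],[-.1295,.042,.14]]);print("bar",bar,[proj(c[n],bar) for n in c])
m={};
for n in c:
    p=c[n]["pixels"];h=cv2.cvtColor(p,cv2.COLOR_RGB2HSV)
    k=(((h[...,0]<8)|(h[...,0]>172))&(h[...,1]>120)&(h[...,2]>50)).astype(np.uint8)
    k[:225]=0;k[280:]=0;k[:,:300]=0;k[:,400:]=0
    m[n]=k;print(n,k.sum(),cv2.boundingRect(k))
def iou(q,full=False):
    s=0
    for n in c:
        S=8;pts=proj(c[n],place(q[:3],cyl(q[3],q[4])+[0,0,.071]))
        M=np.zeros((420*S//2,560*S//2),np.uint8);M=np.zeros((60*S,110*S),np.uint8)
        cv2.fillConvexPoly(M,cv2.convexHull(((pts-[295,223]+.5)*S).astype(np.int32)),1)
        A=cv2.resize(m[n][223:283,295:405],(110*S,60*S),interpolation=cv2.INTER_NEAREST)
        s+=1-(M&A).sum()/(M|A).sum()
    return s
best=min((minimize(iou,[.36,-.25,y,.057,.025],method="Nelder-Mead",options=dict(initial_simplex=np.array([[.36,-.25,y,.057,.025]]+[[.36+.02*(i==0),-.25+.02*(i==1),y+.2*(i==2),.057+.003*(i==3),.025+.004*(i==4)] for i in range(5)]))) for y in(-.2,0,.2)),key=lambda z:z.fun)
print("reel",best.x,best.fun);q=best.x
print([proj(c[n],place(q[:3],cyl(.06,.029)+[0,0,.071])).min(0) for n in c],[proj(c[n],place(q[:3],cyl(.06,.029)+[0,0,.071])).max(0) for n in c])
state()
E
```

```text
box [0.4893 0.1949 1.1684] [[ 0.9791 -0.8958]
 [ 0.2234  0.399 ]
 [ 0.0694  1.0706]
 [ 0.0639 -1.7456]
 [-0.2938 -0.9115]
 [-1.192  -0.0439]
 [-1.8833  0.3564]
 [ 0.889  -0.2425]]
bar [[0.4772 0.0593 0.14  ]
 [0.3999 0.0922 0.14  ]] [array([[234.7238, 197.552 ],
       [209.8375, 205.4746]]), array([[215.201 , 250.2856],
       [201.2671, 283.3905]])]
scene 259 (306, 237, 18, 34)
top 444 (333, 226, 23, 40)
reel [ 0.4856 -0.2551  0.1527  0.0506  0.0192] 0.6957062806342652
[array([302.7527, 232.9265]), array([330.4302, 221.6559])] [array([329.8486, 275.1152]), array([353.4112, 269.7126])]
t 0.2 tcp [0.237  0.4961 0.2309] yaxis ang 1.1250175909236908 F [ 0.8472 -0.5526  0.5316] w 0.0851268465487294 ff 0.0 J [ 1.0404  0.3511  1.6522  0.      1.1391 -0.0846]
```

drive_tool(
  plan=[
    [[5,-10.5,0,0.04,0.4],[10,-21,0,0.04,0.4],[15,-31.5,0,0.04,0.4],[20.2,-42,0,0.04,0.4],[20.2,-42,0,0.04,0.4],[20.2,-42,0,0.04,0.4],[20.2,-42,0,0.04,0.4],[20.2,-42,0,0.04,0.4],[20.2,-42,0,0.04,0.4],[20.2,-42,-3,0.04,0.4],[20.2,-42,-4.5,0.04,0.4],[20.2,-42,-4.5,0.04,0.4]],
  ],
  force=30,
)

```text
clock: 1.7
tcp_pos: [0.4385, 0.0768, 0.1857]
eef_rot: [0.201, 0.98, -0.0, -0.001]
ft_force: [-0.9, -0.3, -0.2]
gripper_width: 0.0339
finger_force: 0.0
```

Run:
```python
from h import *
state()
s=ctrl.camera("scene")["pixels"][:,:,::-1];t=ctrl.camera("top")["pixels"][:,:,::-1]
cr=lambda im,u,v:cv2.resize(im[v:v+100,u:u+80],(400,500),interpolation=cv2.INTER_CUBIC)
cv2.imwrite("pics/c1.png",np.hstack([cr(s,180,130),cr(t,150,200)]))
```

```text
t 1.7 tcp [0.4385 0.0768 0.1857] yaxis ang 1.165816539622921 F [-0.9012 -0.3413 -0.2251] w 0.033939649070935586 ff 0.0 J [ 0.0687  0.2217  1.9571  0.0001  0.9648 -1.0972]
```

View pics/c1.png

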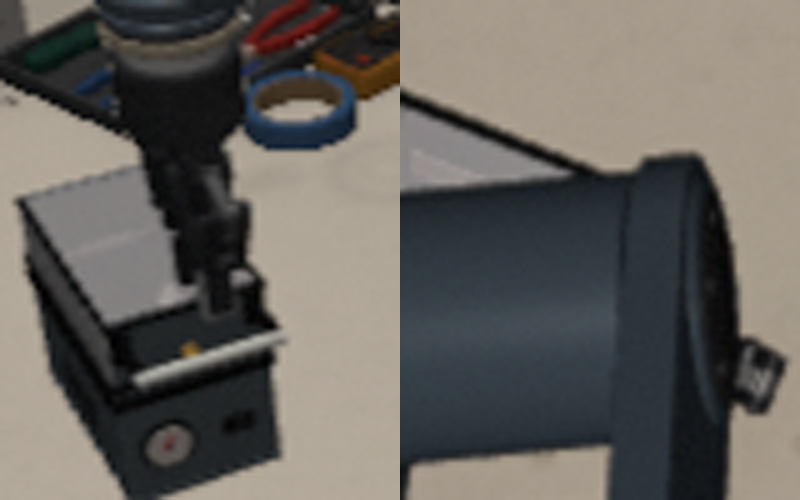

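The fingers at scene pixel (216,190) are directly over the bar, which runs from (207,206) to (236,198). I'll descend and grip.

drive_tool(
  plan=[
    [[0,0,-3,0,0.4],[0,0,-5,0,0.4],[0,0,-6.5,0,0.4],[0,0,-6.5,0,0.4],[0,0,-6.5,0,0],[0,0,-6.5,0,0],[0,0,-6.5,0,0],[0,0,-6.5,0,0]],
  ],
  force=25,
)

```text
clock: 2.8
tcp_pos: [0.4402, 0.0773, 0.1223]
eef_rot: [0.202, 0.979, 0.001, 0.001]
ft_force: [3.0, 10.8, -2.4]
gripper_width: 0.009
finger_force: 26.2
```

Run:
```python
from h import *
for q in [0,.1,.2,.3,.4,.5,.6,.7,.8,.9,1,1.1,1.2,1.3,1.35]:
    d=.2207*(np.cos(.182)-np.cos(q+.182));print(q,np.round(100*np.array([d*.392,d*.920,.2207*(np.sin(q+.182)-np.sin(.182))]),1))
state()
```

```text
0 [0. 0. 0.]
0.1 [0.2 0.5 2.1]
0.2 [0.5 1.1 4.2]
0.3 [0.8 2.  6.2]
0.4 [1.3 3.  8.1]
0.5 [1.8 4.2 9.9]
0.6 [ 2.4  5.6 11.6]
0.7 [ 3.   7.1 13. ]
0.8 [ 3.7  8.7 14.4]
0.9 [ 4.4 10.4 15.5]
1 [ 5.2 12.3 16.4]
1.1 [ 6.  14.2 17.2]
1.2 [ 6.9 16.2 17.7]
1.3 [ 7.7 18.2 18. ]
1.35 [ 8.2 19.2 18.1]
t 2.8 tcp [0.4402 0.0773 0.1223] yaxis ang 1.1646400786844753 F [ 2.9693 10.8003 -2.3784] w 0.00899564675498484 ff 26.21654838323593 J [ 0.0686  0.3269  2.0104  0.0022  0.8011 -1.0976]
```

drive_tool(
  plan=[
    [[0.2,0.4,1.0,0,0],[0.3,0.6,2.1,0,0],[0.4,0.9,3.2,0,0],[0.6,1.3,4.2,0,0],[0.7,1.7,5.2,0,0],[0.9,2.2,6.2,0,0],[1.4,3.2,8.1,0,0],[1.9,4.4,9.9,0,0],[2.5,5.8,11.6,0,0],[3.1,7.3,13,0,0],[3.8,8.9,14.4,0,0],[4.5,10.6,15.5,0,0],[5.3,12.5,16.4,0,0],[6.1,14.4,17.2,0,0],[7.0,16.4,17.7,0,0],[7.8,18.3,18,0,0],[8.1,19,18.1,0,0],[8.1,19,18.1,0,0]],
  ],
)

```text
clock: 5.05
tcp_pos: [0.5205, 0.2665, 0.3032]
eef_rot: [0.201, 0.98, 0.001, 0.001]
ft_force: [1.7, -0.7, 5.4]
gripper_width: 0.0086
finger_force: 27.2
```

Run:
```python
from h import *
state()
s=ctrl.camera("scene")["pixels"][:,:,::-1]
cv2.imwrite("pics/c2.png",cv2.resize(s[50:270,130:380],(750,600)[:2] if 0 else (681,600),interpolation=cv2.INTER_CUBIC))
```

```text
t 5.05 tcp [0.5205 0.2665 0.3032] yaxis ang 1.1653451234388652 F [ 1.7486 -0.6675  5.3709] w 0.00861289872157381 ff 27.166424095630646 J [ 0.3937  0.3526  1.4685 -0.      1.3186 -0.7717]
```

View pics/c2.png

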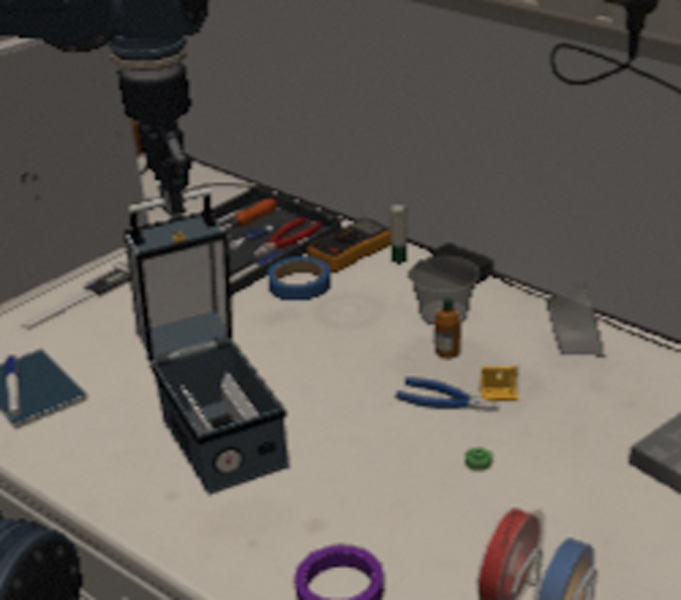

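The scene image shows the lid standing up with the bar in the fingers at about (170,208) and the cheeks visible in the tray at about (225,395). I'll release it and lift clear.

drive_tool(
  plan=[
    [[0,0,0,0,0.4],[0,0,0,0,0.4],[0,0,2,0,0.5],[0,0,5,0,0.5],[0,0,7,0,0.5],[0,-4,7,0.1,0.5],[0,-9,7,0.2,0.5],[0,-15,5,0.35,0.5],[-1,-21,3,0.45,0.55],[-2,-27,0,0.56,0.55],[-3,-33,-3,0.56,0.55],[-3.5,-39,-6,0.56,0.55],[-3.5,-45,-9,0.56,0.55],[-3.5,-52,-12,0.56,0.55],[-3.5,-52,-12,0.56,0.55],[-3.5,-52,-12,0.56,0.55],[-3.5,-52,-12,0.56,0.55],[-3.5,-52,-12,0.56,0.55]],
  ],
)

```text
clock: 7.35
tcp_pos: [0.4853, -0.2529, 0.1829]
eef_rot: [-0.078, 0.997, -0.0, 0.0]
ft_force: [0.1, 0.7, 0.9]
gripper_width: 0.0472
finger_force: 0.0
```

Run:
```python
from h import *
state()
s=ctrl.camera("scene")["pixels"][:,:,::-1];t=ctrl.camera("top")["pixels"][:,:,::-1]
cr=lambda im,u,v:cv2.resize(im[v:v+100,u:u+80],(400,500),interpolation=cv2.INTER_CUBIC)
cv2.imwrite("pics/c3.png",np.hstack([cr(s,280,190),cr(s,170,120)]))
```

```text
t 7.35 tcp [ 0.4853 -0.2529  0.1829] yaxis ang 1.7261083189475401 F [0.1374 0.7456 0.896 ] w 0.04716818196353861 ff 0.0 J [-0.5654  0.401   1.7085  0.0001  1.0315 -2.2916]
```

View pics/c3.png

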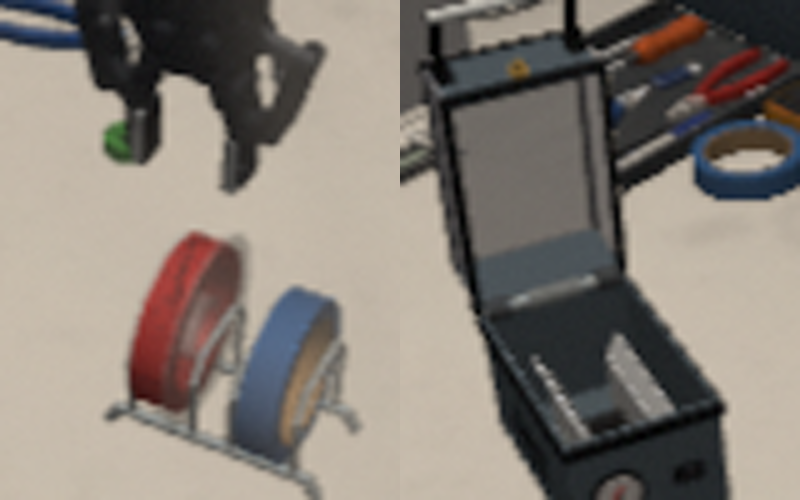

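The lid stands open by itself. The reel is below the fingers, with its top at about crop (215,240). I'll check the alignment by overlaying a model of the reel.

Run:
```python
from h import *
o=ctrl.get_obs()["tcp_pos"]
out=[]
cs=ctrl.camera("scene");t0=cv2.imread("pics/top0.png");ct=ctrl.camera("top")
for im,c,u,v in((cs["pixels"][:,:,::-1],cs,290,225),(t0,ct,315,213)):
    S=8;I=cv2.resize(np.ascontiguousarray(im[v:v+65,u:u+50]),(50*S,65*S),interpolation=cv2.INTER_CUBIC)
    a=cyl(.06,.029)+[0,0,.071]
    for k,col in((slice(0,60),(0,255,255)),(slice(60,120),(0,255,0))):
        p=(proj(c,place([.4856,-.2551,.153],a[k]))-[u,v]+.5)*S
        cv2.polylines(I,[p.astype(np.int32)],True,col,1)
    out.append(I)
cv2.imwrite("pics/c4.png",np.hstack(out))
print(proj(cs,[[o[0],o[1],.131],o]))
```

```text
[[316.7641 238.4399]
 [317.4291 224.4958]]
```

View pics/c4.png

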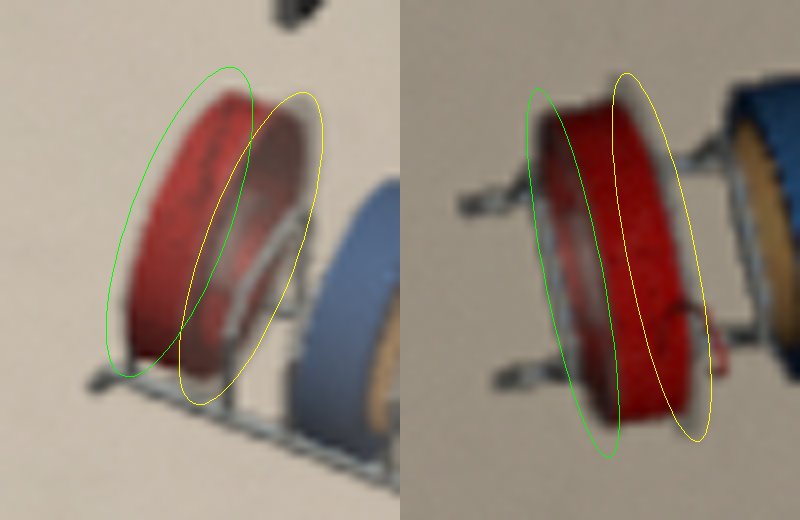

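drive_tool(
  plan=[
    [[0,-0.2,-3,0,0.55],[0,-0.2,-6,0,0.55],[0,-0.2,-8,0,0.55],[0,-0.2,-9.3,0,0.55],[0,-0.2,-9.3,0,0.55],[0,-0.2,-9.3,0,0.1],[0,-0.2,-9.3,0,0.1],[0,-0.2,-9.3,0,0.1],[0,-0.2,-9.3,0,0.1],[0,-0.2,-9.3,0,0.1]],
  ],
  force=40,
)

```text
clock: 8.8
tcp_pos: [0.4856, -0.2561, 0.0902]
eef_rot: [-0.077, 0.997, -0.001, 0.001]
ft_force: [-0.7, 0.6, 6.6]
gripper_width: 0.0282
finger_force: 41.4
```

drive_tool(
  plan=[
    [[0,0,1,0,0.1],[0,0,3,0,0.1],[0,0,6,0,0.1],[0,0,10,0,0.1],[0,0,14,0,0.1],[0,0,16,0,0.1],[0,0,16,0,0.1]],
  ],
)

```text
clock: 9.68
tcp_pos: [0.4854, -0.2559, 0.2507]
eef_rot: [-0.077, 0.997, -0.001, 0.001]
ft_force: [-0.2, 1.5, -1.8]
gripper_width: 0.0286
finger_force: 40.7
```

Run:
```python
from h import *
state()
s=ctrl.camera("scene")["pixels"][:,:,::-1];t=ctrl.camera("top")["pixels"][:,:,::-1]
cv2.imwrite("pics/t5.png",t);cv2.imwrite("pics/s5.png",s)
cr=lambda im,u,v,w:cv2.resize(im[v:v+w*3//2,u:u+w],(400,600),interpolation=cv2.INTER_CUBIC)
cv2.imwrite("pics/c5.png",np.hstack([cr(s,180,165,60),cr(t,135,215,80)]))
```

```text
t 9.675 tcp [ 0.4854 -0.2559  0.2507] yaxis ang 1.725011029003001 F [-0.2356  1.4513 -1.7961] w 0.028627013194030566 ff 40.69774925708771 J [-0.57    0.3277  1.634   0.      1.1773 -2.295 ]
```

View pics/c5.png

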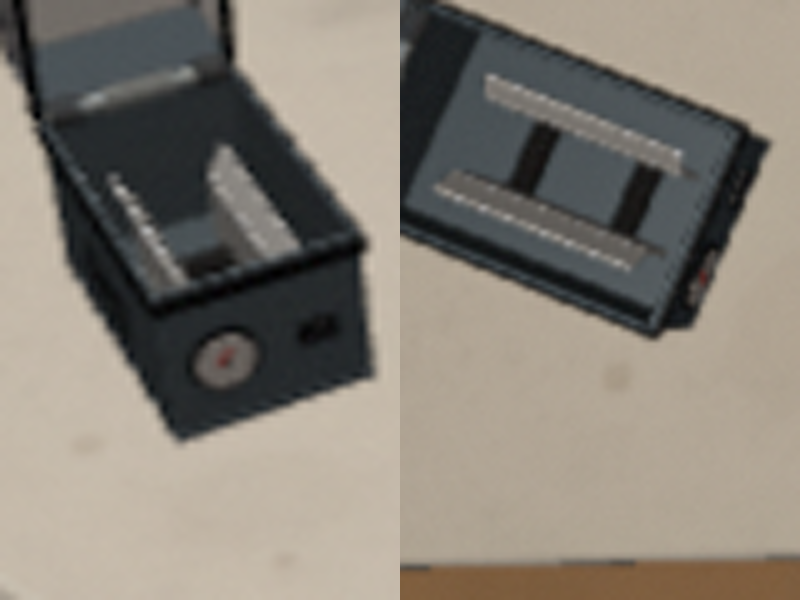

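Run:
```python
from h import *
c={n:ctrl.camera(n) for n in("scene","top")}
A=lambda p,S,o:(np.array(p,float)+.5)/S-.5+o
front=[[-.0875,-.055,.1],[-.0875,.055,.1],[-.0875,-.055,0],[-.0875,.055,0]]
lid=[[.0875,-.055,.155],[.0875,.055,.155],[-.0875,.055,.155],[-.0875,-.055,.155]]
uv={"scene":A([[365,240],[160,308],[372,375],[182,438]],6.667,[180,165]),"top":A([[345,125],[260,335],[370,140],[293,325]],5,[135,215])}
uvl={"top":np.array([[132,212.2],[113,253.8],[181.2,281],[200,240]])-.4,"scene":np.array([[213.7,162.2],[184.5,169.7],[202.5,195.5],[232,186.2]])-.4}
f=lambda q:np.concatenate([(proj(c[n],place(q,front))-uv[n]).ravel() for n in uv]+[(proj(c[n],place(q,lid))-uvl[n]).ravel() for n in uv])
g=lambda q:f(q)[:16]
for h in(f,g):
    r=least_squares(h,[.49,.195,1.17],loss="soft_l1");print(r.x,h(r.x).reshape(-1,2))
q=r=least_squares(f,[.49,.195,1.17],loss="soft_l1").x
inv=lambda P:(P-[135,215]+.5)*5+[400,0]
print("mid cheek line z.07 in crop",inv(proj(c["top"],place(q,[[-.055,0,.07],[.045,0,.07]]))))
print("lips y+-24 z.079",inv(proj(c["top"],place(q,[[-.055,-.024,.079],[.045,-.024,.079],[-.055,.024,.079],[.045,.024,.079]]))))
print("rollers",inv(proj(c["top"],place(q,[[-.035,0,.025],[.025,0,.025]]))))
print("cradle",place(q,[[-.005,0,.083]]))
```

```text
[0.4904 0.1969 1.1712] [[-0.1086 -1.4478]
 [-0.706  -1.5635]
 [ 1.3198  1.3745]
 [-0.089   2.2344]
 [-0.0836 -0.0202]
 [-0.6586 -0.5752]
 [ 1.618  -0.0335]
 [ 1.1536  0.6589]
 [-0.1246 -0.8235]
 [-0.9661  0.0683]
 [-1.5426  0.3669]
 [ 1.1547 -0.2561]
 [ 0.4822 -0.8779]
 [-0.166   0.4529]
 [-0.2512  0.9158]
 [-0.3692 -1.9301]]
[0.4892 0.1982 1.1874] [[-0.3723 -1.694 ]
 [-0.7566 -1.5307]
 [ 1.0654  1.1213]
 [-0.137   2.2679]
 [-0.7426 -0.1887]
 [-0.6608 -0.4851]
 [ 1.0181 -0.1869]
 [ 1.1518  0.7406]]
mid cheek line z.07 in crop [[655.4173 206.6107]
 [477.707  135.1863]]
lips y+-24 z.079 [[670.2132 161.8996]
 [491.4862  90.3411]
 [632.376  250.1468]
 [452.6118 177.6088]]
rollers [[640.4584 196.3801]
 [538.2075 155.2971]]
cradle [[0.4885 0.1923 0.083 ]]
```

drive_tool(
  plan=[
    [[0,4,0,0.1,0.1],[0,9,0,0.25,0.1],[0,14,0,0.4,0.1],[0.1,19,0,0.55,0.1],[0.2,24,0,0.7,0.1],[0.3,29,0,0.85,0.1],[0.3,34,0,1.0,0.1],[0.3,39,0,1.017,0.1],[0.3,43,0,1.017,0.1],[0.3,44.8,0,1.017,0.1],[0.3,44.8,-1,1.017,0.1],[0.3,44.8,-3,1.017,0.1],[0.3,44.8,-4,1.017,0.1],[0.3,44.8,-4,1.017,0.1],[0.3,44.8,-4,1.017,0.1]],
  ],
)

```text
clock: 11.75
tcp_pos: [0.4885, 0.192, 0.2098]
eef_rot: [-0.553, 0.834, -0.0, 0.0]
ft_force: [0.2, 0.5, -1.2]
gripper_width: 0.0285
finger_force: 40.7
```

Run:
```python
from h import *
state()
s=ctrl.camera("scene");t=ctrl.camera("top")
q=[.4885,.1923,1.171];z=ctrl.get_obs()["tcp_pos"][2]-.0902+.071
out=[]
for c,u,v in((s,175,130),(t,140,205)):
    S=5;I=cv2.resize(np.ascontiguousarray(c["pixels"][v:v+100,u:u+80,::-1]),(400,500),interpolation=cv2.INTER_CUBIC)
    a=cyl(.06,.029)+[0,0,z]
    for k in(slice(0,60),slice(60,120)):
        cv2.polylines(I,[((proj(c,place(q,a[k]))-[u,v]+.5)*S).astype(np.int32)],True,(0,255,255),1)
    out.append(I)
cv2.imwrite("pics/c6.png",np.hstack(out))
```

```text
t 11.75 tcp [0.4885 0.192  0.2098] yaxis ang 2.7415567067347295 F [ 0.2003  0.5136 -1.2046] w 0.028531307553545077 ff 40.67379176616669 J [ 0.2858  0.3293  1.7402 -0.      1.0714 -2.4558]
```

View pics/c6.png

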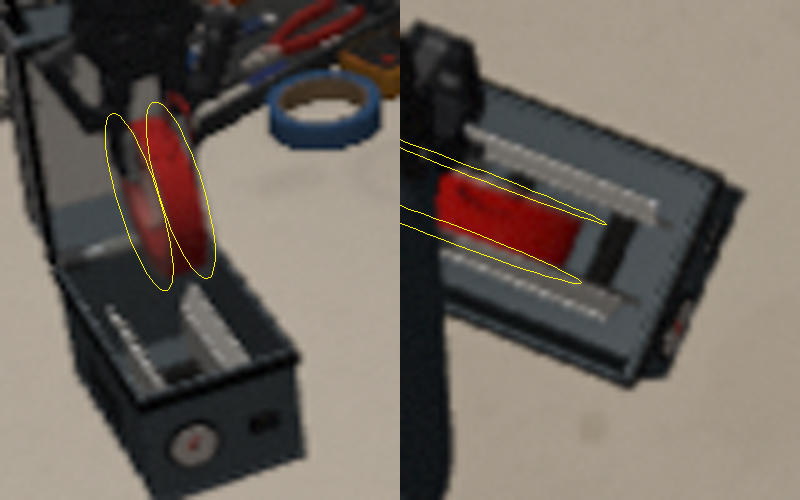

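The reel hangs over the cradle, centred between the cheeks in the top view at about (500,225). The model outline agrees with it, allowing for the coil being smaller than the flanges. I'll lower it.

drive_tool(
  plan=[
    [[0,0,-2,0,0.1],[0,0,-4,0,0.1],[0,0,-5.5,0,0.1],[0,0,-7,0,0.1],[0,0,-8,0,0.1],[0,0,-9,0,0.1],[0,0,-9.7,0,0.1],[0,0,-10.2,0,0.1],[0,0,-10.5,0,0.1],[0,0,-10.5,0,0.1],[0,0,-10.5,0,0.1]],
  ],
)

```text
clock: 13.22
tcp_pos: [0.4882, 0.1923, 0.1045]
eef_rot: [-0.553, 0.833, -0.0, 0.0]
ft_force: [0.0, 0.6, -1.8]
gripper_width: 0.0285
finger_force: 40.8
```

drive_tool(
  plan=[
    [[0,0,-0.1,0,0.1],[0,0,-0.2,0,0.1],[0,0,-0.3,0,0.1],[0,0,-0.3,0,0.1]],
  ],
)

```text
clock: 13.72
tcp_pos: [0.4886, 0.1926, 0.1026]
eef_rot: [-0.553, 0.833, -0.0, 0.001]
ft_force: [-3.2, 0.3, 14.4]
gripper_width: 0.0287
finger_force: 42.4
```

drive_tool(
  plan=[
    [[0,0,0.1,0,0.1],[0,0,0.1,0,0.5],[0,0,0.1,0,0.5],[0,0,0.1,0,0.5],[0,0,0.1,0,0.5],[0,0,1,0,0.5],[0,0,3,0,0.5],[0,0,6,0,0.5],[0,0,10,0,0.5],[0,0,14,0,0.5],[0,-4,18,0,0.5],[0,-8,20,0,0.5],[0,-12,20,0,0.5],[0,-17,20,0,0.5],[0,-20,20,0,0.5],[0,-20,20,0,0.5]],
  ],
)

```text
clock: 15.72
tcp_pos: [0.488, -0.0092, 0.3019]
eef_rot: [-0.552, 0.834, -0.0, 0.0]
ft_force: [0.2, 0.8, -0.0]
gripper_width: 0.0427
finger_force: 0.0
```

Run:
```python
from h import *
state()
s=ctrl.camera("scene");t=ctrl.camera("top")
q=[.4885,.1923,1.171];z=.083
out=[]
for c,u,v in((s,175,130),(t,110,205)):
    S=5;I=cv2.resize(np.ascontiguousarray(c["pixels"][v:v+100,u:u+80,::-1]),(400,500),interpolation=cv2.INTER_CUBIC)
    a=cyl(.05,.029)+[0,0,z]
    for k in(slice(0,60),slice(60,120)):
        cv2.polylines(I,[((proj(c,place(q,a[k]))-[u,v]+.5)*S).astype(np.int32)],True,(0,255,255),1)
    out.append(I)
cv2.imwrite("pics/c7.png",np.hstack(out))
```

```text
t 15.725 tcp [ 0.488  -0.0092  0.3019] yaxis ang 2.7393947808094783 F [ 0.1782  0.7777 -0.002 ] w 0.042698246489091554 ff 0.0 J [-0.1142  0.1675  1.7136 -0.0001  1.26   -2.8535]
```

View pics/c7.png

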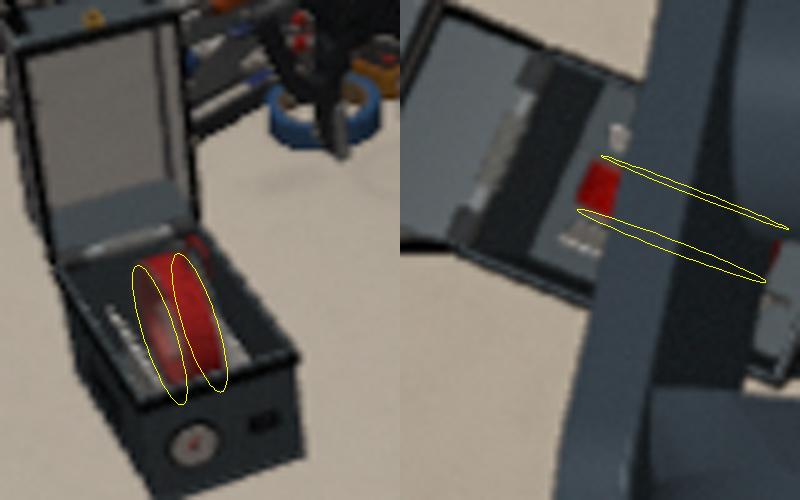

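The reel stands on the rollers between the cheeks at scene crop (185,315), and its back end in the top view at (577,210) matches the prediction. The lid is still open. Next I'll regrip the bar at the stop.

drive_tool(
  plan=[
    [[0,0,4,-0.18,0.5],[0,0,8,-0.36,0.5],[0,0,9.5,-0.54,0.5],[0.4,3,9.5,-0.72,0.5],[0.9,7,9.5,-0.9,0.5],[1.5,11,9.5,-1.08,0.5],[2.1,15,9.5,-1.26,0.5],[2.7,19,9.5,-1.44,0.5],[3.3,23,9.5,-1.57,0.5],[3.8,27,9.5,-1.57,0.5],[4.2,29.9,9.5,-1.57,0.5],[4.2,29.9,9.5,-1.57,0.5],[4.2,29.9,7,-1.57,0.5],[4.2,29.9,5,-1.57,0.5],[4.2,29.9,5,-1.57,0.5]],
  ],
  force=25,
)

```text
clock: 17.7
tcp_pos: [0.5293, 0.291, 0.3504]
eef_rot: [0.198, 0.98, -0.001, -0.001]
ft_force: [0.5, -0.3, 0.0]
gripper_width: 0.0429
finger_force: 0.0
```

Run:
```python
from h import *
state()
s=ctrl.camera("scene");c=s;u,v=165,75
I=cv2.resize(np.ascontiguousarray(c["pixels"][v:v+75,u:u+80,::-1]),(640,600),interpolation=cv2.INTER_CUBIC)
o=ctrl.get_obs()["tcp_pos"]
P=place([.4904,.1969,1.1712],[[.0875+.0135,y,.3203] for y in(-.042,0,.042)])
for p in (proj(c,np.vstack([P,o]))-[u,v]+.5)*8: cv2.circle(I,tuple(p.astype(int).tolist()),4,(0,255,255),1)
cv2.imwrite("pics/c8.png",I);print(P)
```

```text
t 17.7 tcp [0.5293 0.291  0.3504] yaxis ang 1.1722409003298433 F [ 0.4583 -0.2839  0.0032] w 0.04287033629172953 ff 0.0 J [ 0.4256  0.3659  1.3381 -0.0001  1.4401 -0.7467]
[[0.5684 0.2736 0.3203]
 [0.5297 0.2899 0.3203]
 [0.491  0.3063 0.3203]]
```

View pics/c8.png

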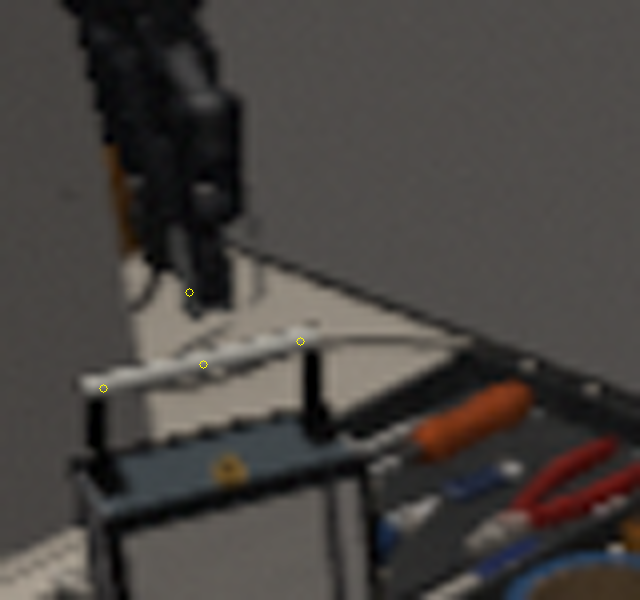

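The bar, from (95,385) to (315,340), lies where the model predicts, under the fingers. That was my 11th picture, one over the limit of ten, so I'll go by numbers from here.

drive_tool(
  plan=[
    [[0,0,-2.5,0,0.5],[0,0,-4,0,0.5],[0,0,-4.8,0,0.5],[0,0,-4.8,0,0.5],[0,0,-4.8,0,0],[0,0,-4.8,0,0],[0,0,-4.8,0,0],[0,0,-4.8,0,0]],
  ],
)

```text
clock: 18.75
tcp_pos: [0.5302, 0.2911, 0.304]
eef_rot: [0.198, 0.98, 0.0, 0.0]
ft_force: [-2.7, -3.7, 5.7]
gripper_width: 0.0088
finger_force: 24.6
```

Run:
```python
from h import *
state()
for q in [1.45,1.4,1.35,1.3,1.25,1.2,1.15,1.1,1.05,1,.95,.9,.85,.8,.75,.71]:
    d=.2207*(np.cos(1.632)-np.cos(q+.182));print(q,np.round(100*np.array([d*.389,d*.921,.2207*(np.sin(q+.182)-np.sin(1.632))]),1))
```

```text
t 18.75 tcp [0.5302 0.2911 0.304 ] yaxis ang 1.1718863659729364 F [-2.65   -3.7086  5.7396] w 0.008777607754077514 ff 24.59054946899414 J [ 0.4252  0.392   1.4105 -0.0003  1.3384 -0.7466]
1.45 [0. 0. 0.]
1.4 [-0.4 -1.   0. ]
1.35 [-0.9 -2.   0. ]
1.3 [-1.3 -3.  -0. ]
1.25 [-1.7 -4.1 -0.2]
1.2 [-2.1 -5.1 -0.4]
1.15 [-2.6 -6.1 -0.6]
1.1 [-3.  -7.  -0.9]
1.05 [-3.4 -8.  -1.2]
1 [-3.8 -8.9 -1.6]
0.95 [-4.2 -9.9 -2. ]
0.9 [ -4.6 -10.8  -2.5]
0.85 [ -4.9 -11.7  -3.1]
0.8 [ -5.3 -12.5  -3.7]
0.75 [ -5.6 -13.4  -4.3]
0.71 [ -5.9 -14.   -4.9]
```

drive_tool(
  plan=[
    [[-0.4,-1,0,0,0],[-0.9,-2,0,0,0],[-1.3,-3,0,0,0],[-1.7,-4.1,-0.2,0,0],[-2.1,-5.1,-0.4,0,0],[-2.6,-6.1,-0.6,0,0],[-3,-7,-0.9,0,0],[-3.4,-8,-1.2,0,0],[-3.8,-8.9,-1.6,0,0],[-4.2,-9.9,-2,0,0],[-4.6,-10.8,-2.5,0,0],[-4.9,-11.7,-3.1,0,0],[-5.3,-12.5,-3.7,0,0],[-5.6,-13.4,-4.3,0,0],[-5.7,-13.6,-4.5,0,0],[-5.7,-13.6,-4.5,0,0],[-5.7,-13.6,-4.5,0,0],[-5.7,-13.6,-4.5,0,0]],
  ],
)

```text
clock: 21.0
tcp_pos: [0.4721, 0.1547, 0.2579]
eef_rot: [0.198, 0.98, -0.001, -0.001]
ft_force: [-6.7, -2.4, 6.4]
gripper_width: 0.009
finger_force: 26.4
```

Run:
```python
from h import *
state()
o=ctrl.get_obs();p=o["tcp_pos"]+[0,0,.0187]
h=place([.4904,.1969,1.1712],[[.0875,0,.1]])[0]-p
d=h[0]*.389+h[1]*.921
print("q",np.arctan2(-h[2],d)-.182,"r",np.hypot(d,h[2]),"jv",abs(o["joint_velocities"]).max())
# reel colour check against the seated model
for n in("scene","top"):
    c=ctrl.camera(n);H=cv2.cvtColor(c["pixels"],cv2.COLOR_RGB2HSV)
    k=(((H[...,0]<8)|(H[...,0]>172))&(H[...,1]>120)&(H[...,2]>40)).astype(np.uint8)
    pr=proj(c,place([.4885,.1923,1.171],cyl(.05,.029)+[0,0,.083]))
    a,b=pr.min(0).astype(int)-8,pr.max(0).astype(int)+8
    K=np.zeros_like(k);K[a[1]:b[1],a[0]:b[0]]=k[a[1]:b[1],a[0]:b[0]]
    print(n,K.sum(),cv2.boundingRect(K),pr.min(0),pr.max(0))
```

```text
t 21.0 tcp [0.4721 0.1547 0.2579] yaxis ang 1.172103516083509 F [-6.7295 -2.4027  6.4181] w 0.009041904597971545 ff 26.36677175760269 J [ 0.2231  0.2266  1.7514 -0.0004  1.1665 -0.9488]
q 0.7415519862911608 r 0.22137853690752493 jv 0.001046437116353533
scene 259 (203, 177, 16, 29) [201.0218 180.2159] [219.9651 210.479 ]
top 124 (166, 245, 21, 15) [144.909  235.6337] [187.2149 260.9897]
```

```bash
python3 -c "
from workcell import ctrl
print(ctrl.close_job())"
```

```text
the job is handed in; nothing more can be done
None
```

The job is handed in at 21 s of robot time: the lid stood open by itself, the red reel is on the rollers let go, and the fingers hold the lid at about 0.74 rad (42°); `close_job` gave no verdict, and I viewed 11 pictures, one over the limit of 10.

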